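# Hang the grinder's status plate on its sprung hook, green face out

## Robot

A 6-joint arm with a two-finger parallel gripper is mounted at the origin on the work surface. World frame = base frame: x ahead of the robot, y to its left, z up, the work surface at z = 0. Lengths are in mm, angles in rad, forces in N, time in s.
With the tool pointing down it reaches from about 300 to 775 mm from the base axis. Payload 14.6 kg.
Tool frame: the origin (TCP) lies midway between the tips of the shut fingers; the grasp point (between the pads) lies 19 mm behind it (pinch_z is the distance from the TCP to the grasp point, in mm); z points along the fingers, y is the direction in which the jaws open and shut (so a half turn about z gives the same grasp; the last joint's range is limited). The gripper opens to 94 mm and grips with 3 to 60 N. Pads are 16 mm wide; open, the fingers measure 119 mm over their backs; the gripper's body (75 mm by 177 mm) begins 78 mm behind the grasp point.
Start: joints at [-1.359, 0.3, 1.521, -0, 1.321, -0.067], TCP at [151.354, -528.754, 205.446] pointing down, gripper open.
Joint ranges: [-3.03, 3.03], [-0.79, 2.21], [0.23, 2.52], [-1.04, 4.18], [0, 3.07], [-2.55, 2.55]. Speed limits (rad/s): [2.22, 2.22, 2.57, 3.14, 3.14, 3.14].

## Interface

Orientations are given as [roll, pitch, yaw] about the fixed x, y, z axes, in that order (R = Rz(yaw) Ry(pitch) Rx(roll)).
In Python, from cell import read_state, camera, sign_off, pinch_z gives the robot as it stands. The module is installed in compiled form; this text tells all that it offers.
- The arm moves only by the tool servo_tool, never from a script. Its argument "series" is a list of rows, each a list of 6 numbers: the shift along the tool's x, y, z in cm, then the turn, a rotation vector about the tool's x, y, z in rad. In form: [[tx, ty, tz, rx, ry, rz], ...]. A call has exactly 10 rows; each row is the pose to reach, as a shift and turn from the pose commanded when the call began, along the tool's axes at that moment; what a row does not reach only later rows make up. A row lasts 1/12 s, in which the tool goes at most 41.7 mm and 7.16 degrees, less where a joint would pass 70% of its speed; a pose out of reach is approached as far as the arm can. A call with a gripper value outside its range is refused whole. "gripper" is the finger opening in cm, from 0 to 9.4, set as the call begins (left out, the last holds). The fingers move at their own pace and stop on an object; "grip_force" is the grip in N (left out, the last holds). Time passes only in rows, so rows that repeat a pose let the fingers close, or fill a call up. It gives the time, the measured TCP pose, the force and the opening at its end, in the units of the state.
- read_state(): the state, without advancing time (a new reading comes with each control period).
- camera(name): name is "scene" or "top" or "wrist"; returns a dict with "pixels" (400x640x3 uint8, red, green, blue), "fx", "fy", "cx", "cy" (pixels), "pose" (4x4, takes a point from camera to world coordinates); the wrist camera has in their place "mount" (4x4, takes a point from camera to tool coordinates, whose origin is the TCP and whose axes are the flange's). Camera axes: x right, y down, z forward; pixel columns grow to the right and rows downward; lengths in mm; the calibration is good to about 2 mm. The wrist camera is an equidistant fisheye: a pixel r from the principal point sees the ray r / f radians off the axis. A picture is of the moment at which its call begins: read the wrist's pose just before it. There is no depth.
- sign_off(): hands the job in, once; it reports no verdict.
The state is a dict: "clock": time; "joints": joint angles; "qd": joint speeds; "effort": joint torques, N m; "eef_pos": TCP position; "eef_rot": TCP orientation; "wrist_force": force on the tool from outside, world axes, zero at the start; "moment": the same for the moment, N m; "finger_gap": finger opening in mm.
Only numpy, scipy, OpenCV 4.12 (cv2) and the standard library are available. Lean on these libraries where they do the work, as an engineer would, in place of code of your own. Each camera call takes 0.05 s, during which the arm holds its last target.

## Task

The grinder has been cleaned: take the green status plate out of the drying rack and hang it on the hook of the bracket with its green, ticked face pointing outward, away from the post. Press it down until it snaps under the orange spring catch and give it a short push of about 10 N against the bottom of the hook to be sure it is fully home; feel for it, since nobody measured how high the hook is clamped, and stay gentle, under 25 N. Then let go, leaving the other plates and everything else where they are.

Things in the scene. Friction and masses are not known exactly. Their poses are not given: they have to be found in the camera images.
- status_plate_mid (a point): Status plate, rigid plastic, 8 mm thick, 64 wide, 168 high, about 0.12 kg; one face green with a white tick, the other plain grey. This point is its centre, 84 mm above its lower edge; x points out of the green face, y along its width, z up. Solid panel 0-36 mm above the lower edge, hanging window 36-90 mm (24 wide, centred) above it. Starts standing in a rack slot.
- status_plate_strip (a point): Middle of the underside of the plate's cross strip, 6 mm above the plate's centre (90 mm above its lower edge), same axes. The strip, 8 mm high, forms the top of the hanging window and rests on the hook floor when hung; above it a catch window 24 wide, 26 high.
- status_plate_tab (a point): Middle of the plate's grip tab (40 wide, 34 high, 8 thick), 67 mm above the plate's centre, same axes. Pinch it across its thickness from above, fingertips no more than 22 mm below this point, or they meet the hook's housing later.
- red_plate_mid (a point): Plate with a red face, grey back. Same shape and size as the status plate; origin at its centre, 84 mm above its lower edge. Leave it standing.
- blue_plate_mid (a point): Plate with a blue face, grey back. Same shape and size as the status plate; origin at its centre, 84 mm above its lower edge. Leave it standing.
- rack: White drying rack fixed to the table, 200 x 84 mm, origin under its centre. Three slots 72 mm apart along its x (-72, 0, 72), each 10 mm wide, floor 10 mm and walls' tops 55 mm above the table. Any plate may be in any slot; each plate's x is along the rack's x. Lift a plate straight up: 55 mm clears the slot, 175 mm the other plates.
- bracket: Bracket fixed to the table: dark base 110 x 100 x 12 mm, aluminium post up to 166 mm, and on its outer side the hook's dark housing, 26 wide, its top 33 mm above the hook floor. Origin on the table; x points outward (the way the hook points and the green face must look), z up; the housing's outer face is the plane x = 0.
- hook_ref (a point): Fixed point on the bracket, same axes, 130 mm above the table at the middle of the hook's throat (6 mm out from the housing), at the LOWEST height the hook floor can have. The floor is clamped 0 to 16 mm higher, unmeasured, and stays put. With the strip's underside 42 mm above this point the window clears the hook at any height: move in from outside, then straight down.
- hook_lip (a point): Point on the bracket 20 mm out from the housing (14 mm out from hook_ref, same height), below the tip of the hook's lip. The hook: arm 8 mm wide, 6 thick below its floor, 15 mm out; lip rising 10 mm, then flaring outward to 18 mm above the floor, 20 mm out. Throat between housing and lip 12 mm wide.
- catch (a joint): Orange sprung wedge above the hook floor (10 to 32 mm), 8 mm wide: metres it is pushed back into the housing, 0 = sprung out, at most 0.012. Going down, the strip pushes it back (4 to 10 N downward); past its nose the force drops and it snaps out over the strip (joint returns to 0); 1 to 2 mm lower the strip lands on the rigid floor and the force climbs steeply.
- bowl: Bystander, leave alone: white plastic bowl, 140 mm across, 65 high; origin under its centre.
- pusher: Bystander, leave alone: black grinder pusher standing up, 52 mm across, 150 high; origin under its centre.
- grinder_disc: Bystander, leave alone: steel grinder disc lying flat, 62 mm across, 9 thick; origin under its centre.
- spice_jar: Bystander, leave alone: jar with green cap, 56 mm across, 100 high; origin under its centre.
- beaker: Bystander, leave alone: white cup, 70 mm across, 90 high; origin under its centre.
Not all that is in view belongs to the job. Of the things that look like the bracket, the smaller one is meant.

How it is judged:
By the outcome, as a careful person would: the job done as asked, in the order asked, and still so for the second after the job is handed in, with the robot touching nothing.
It also fails if it takes over 64 s, if anything falls off the work surface, if the arm or the gripper's body presses on something with over 40 N, if the wrist force passes 120 N, or if a joint passes its speed limit or range.

## Working session

There is one attempt and no reset: what is moved stays moved. The work goes in short steps, Python scripts to look and compute and a tool call to move; the robot and the scene stay as the last step left them, time stands still between calls to the robot, and variables do not carry over. Pictures are saved under pics/ and viewed, and the job is handed in when it is done.

Besides the shell and the picture viewer there is one more tool, called after "Emit:" as a command line: name --pt "numbers of a row" for each row, then --argument value for the rest. servo_tool: Moves the arm, as the interface text tells. Its arguments: {"type":"object","properties":{"series":{"type":"array"},"gripper":{"type":"number"},"grip_force":{"type":"number"}},"required":["series"]}

```bash
mkdir -p pics; python3 - <<'E'
from cell import *
import cv2,numpy as np
print(read_state(), pinch_z)
for n in ["scene","top","wrist"]:
    c=camera(n); cv2.imwrite(f"pics/{n}0.png",c["pixels"][:,:,::-1]); print(n,{k:(np.round(v,3).tolist() if k in("pose","mount") else v) for k,v in c.items() if k!="pixels"})
E
```

```text
{'clock': 0.0, 'joints': array([-1.35862595e+00,  3.00471264e-01,  1.52157506e+00, -8.80451730e-06,
        1.32073796e+00, -6.65896366e-02]), 'qd': array([ 1.79495405e-03,  1.45039046e-04,  5.75614659e-04,  7.24522221e-04,
        3.11223170e-05, -7.40473427e-04]), 'effort': array([-1.36297320e-03, -5.31805944e+01, -3.52735555e+01,  7.07765669e-02,
        2.44184292e-02, -9.08290872e-05]), 'eef_pos': array([ 151.28328891, -528.50287552,  204.88880192]), 'eef_rot': array([-3.14040310e+00, -7.07822969e-05,  2.78762157e-01]), 'wrist_force': array([ 0.32176189, -0.9620049 , -0.23325486]), 'moment': array([0.01380949, 0.03878304, 0.03374183]), 'finger_gap': 93.95647411995006} 18.8
scene {'fx': 440.1503189535665, 'fy': 440.1503189535665, 'cx': 328.0539452811775, 'cy': 197.3571972391763, 'pose': [[0.629, 0.672, -0.392, 993.774], [0.778, -0.548, 0.309, -406.257], [-0.008, -0.499, -0.867, 1232.868], [0.0, 0.0, 0.0, 1.0]]}
top {'fx': 425.4579141770506, 'fy': 425.4579141770506, 'cx': 311.7823817880409, 'cy': 196.74242042038867, 'pose': [[-0.015, -0.996, 0.086, 401.4], [-1.0, 0.015, 0.005, -25.155], [-0.006, -0.086, -0.996, 1242.418], [0.0, 0.0, 0.0, 1.0]]}
wrist {'fx': 309.70691628693146, 'fy': 309.70691628693146, 'cx': 316.888693238777, 'cy': 196.59033932776498, 'mount': [[0.0, -0.969, -0.247, 72.581], [1.0, 0.0, -0.001, 0.085], [0.001, -0.247, 0.969, -178.958], [0.0, 0.0, 0.0, 1.0]]}
```

View pics/scene0.png

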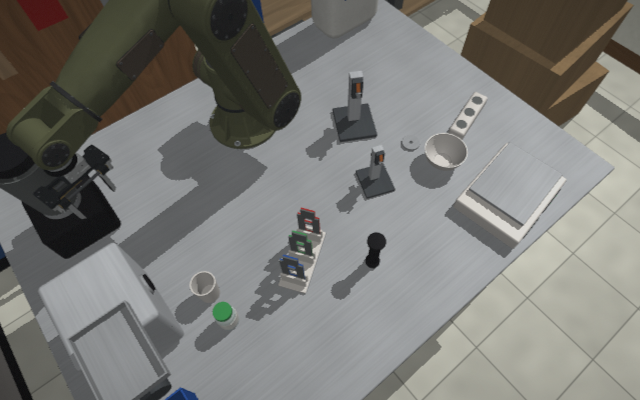

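View pics/top0.png

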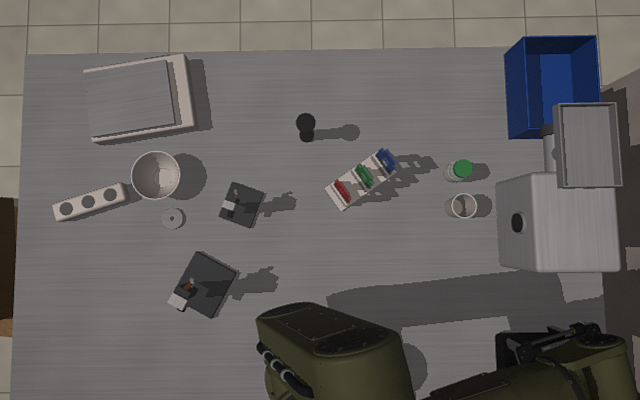

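View pics/wrist0.png

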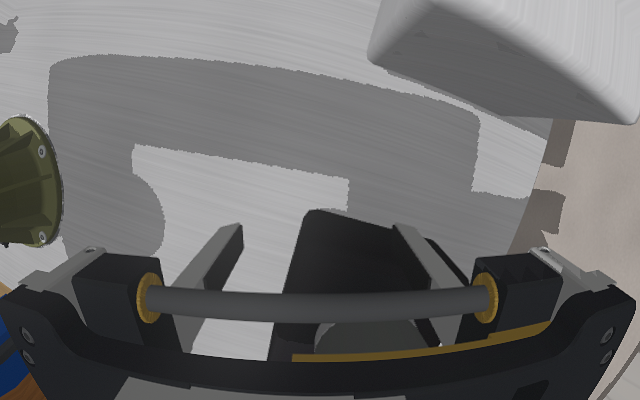

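The green plate is in the middle slot: scene (301,243), top (364,177). The smaller bracket is at scene (376,172), top (240,203). Next I'll enlarge both.

```bash
python3 - <<'E'
import cv2,numpy as np
s=cv2.imread("pics/scene0.png");t=cv2.imread("pics/top0.png")
def z(im,x,y,w,h,k):return cv2.resize(im[y:y+h,x:x+w],None,fx=k,fy=k,interpolation=cv2.INTER_CUBIC)
a=z(s,270,200,66,100,6);b=z(s,345,135,60,66,6)
c=z(t,320,140,85,75,6);d=z(t,210,175,65,58,6)
cv2.imwrite("pics/za.png",a);cv2.imwrite("pics/zb.png",b);cv2.imwrite("pics/zc.png",c);cv2.imwrite("pics/zd.png",d)
E
```

```text
(no output)
```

View pics/za.png

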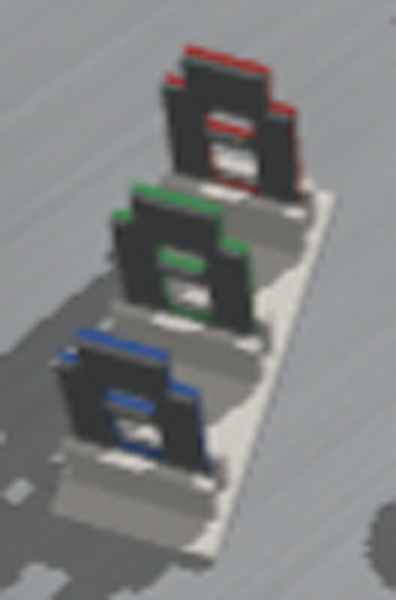

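View pics/zb.png

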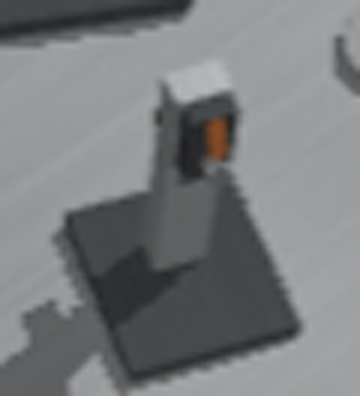

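View pics/zc.png

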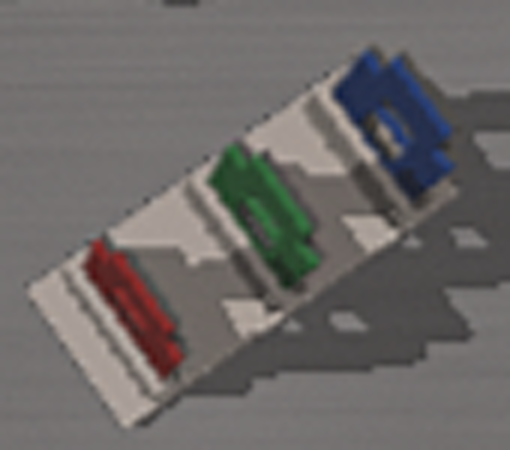

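View pics/zd.png

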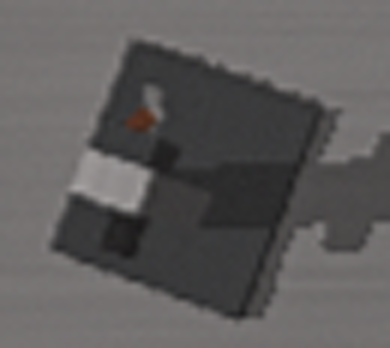

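```bash
cat > h.py <<'E'
import numpy as np,cv2
from cell import *
from scipy.spatial.transform import Rotation as R
def ray(c,uv,T=None):
    u,v=uv; x=(u-c["cx"])/c["fx"]; y=(v-c["cy"])/c["fy"]
    if "mount" in c:
        r=np.hypot(x,y); d=np.array([np.sin(r)*x/r,np.sin(r)*y/r,np.cos(r)]) if r>1e-9 else np.array([0,0,1.])
        M=T@c["mount"]
    else: d=np.array([x,y,1.]); M=c["pose"]
    return M[:3,3],M[:3,:3]@d
def onz(c,uv,z,T=None):
    o,d=ray(c,uv,T); return o+d*(z-o[2])/d[2]
def tri(rays):
    A=0;b=0
    for o,d in rays:
        d=d/np.linalg.norm(d);P=np.eye(3)-np.outer(d,d);A=A+P;b=b+P@o
    return np.linalg.solve(A,b)
def proj(c,p,T=None):
    M=c["pose"] if "pose" in c else T@c["mount"]
    q=np.linalg.inv(M)@np.r_[p,1]; q=q[:3]
    if "mount" in c:
        rr=np.hypot(q[0],q[1]);th=np.arctan2(rr,q[2]);return np.array([c["cx"]+c["fx"]*th*q[0]/rr,c["cy"]+c["fy"]*th*q[1]/rr])
    return np.array([c["cx"]+c["fx"]*q[0]/q[2],c["cy"]+c["fy"]*q[1]/q[2]])
def tool():
    s=read_state();T=np.eye(4);T[:3,:3]=R.from_euler("xyz",s["eef_rot"]).as_matrix();T[:3,3]=s["eef_pos"];return T,s
E
python3 - <<'E'
from h import *
np.set_printoptions(precision=1,suppress=True)
t=camera("top");s=camera("scene")
f=lambda x,y,ox,oy:(ox+(x+.5)/6-.5,oy+(y+.5)/6-.5)
print("rack corners z=0/10 top")
for p in [(29,290),(130,427),(460,185),(350,60)]: print(onz(t,f(*p,320,140),10))
print("base corners z12")
for p in [(132,42),(325,105),(242,315),(52,247)]: print(onz(t,f(*p,210,175),12))
print("post top z166", onz(t,f(110,180,210,175),166))
for p in [(165,85),(225,65),(235,92),(180,112)]: print(onz(s,f(*p,345,135),166))
print("catch tri",tri([ray(t,f(140,120,210,175)),ray(s,f(217,140,345,135))]))
print("green tab top corners scene z178")
for p in [(134,185),(222,207)]: print(onz(s,f(*p,270,200),178))
print("green tab top, top cam")
for p in [(262,157),(318,228)]: print(onz(t,f(*p,320,140),178))
E
```

```text
rack corners z=0/10 top
[533.  -56.2  10. ]
[ 465.7 -103.8   10. ]
[ 581.2 -266.7   10. ]
[ 643.6 -215.    10. ]
base corners z12
[555.5 214.1  12. ]
[523.3 120.4  12. ]
[422.3 160.8  12. ]
[456.4 252.5  12. ]
post top z166 [477.5 193.3 166. ]
[463.9 180.6 166. ]
[473.7 212.  166. ]
[489.1 204.7 166. ]
[480.9 175.4 166. ]
catch tri [503.  181.1 161.4]
green tab top corners scene z178
[ 534.6 -168.6  178. ]
[ 567.6 -144.9  178. ]
green tab top, top cam
[ 569.8 -151.   178. ]
[ 539.4 -173.7  178. ]
```

```bash
cat >> h.py <<'E'
def mv(p,yaw,dirn=0):
    T,s=tool(); G=R.from_euler("xyz",[np.pi,0,yaw]).as_matrix()
    d=T[:3,:3].T@(np.array(p)-T[:3,3])/10; r=R.from_matrix(T[:3,:3].T@G).as_rotvec()
    print("shift cm",np.round(d,3),"rot",np.round(r,4),"| pos",np.round(T[:3,3],1),"rot",np.round(s["eef_rot"],4),"t",round(s["clock"],2))
E
python3 -c "
from h import *
mv([553,-160,300],.608)"
```

```text
shift cm [ 48.763 -24.396  -9.466] rot [-5.000e-04 -1.000e-04 -3.293e-01] | pos [ 151.3 -528.7  205.2] rot [-3.1411 -0.      0.2787] t 0.25
```

Emit:
servo_tool --pt "0 -2 -3 0 0 0" --pt "3 -4 -6 0 0 -0.03" --pt "6 -6 -9 0 0 -0.06" --pt "9 -8 -9.5 0 0 -0.1" --pt "12 -10 -9.5 0 0 -0.13" --pt "15.5 -12 -9.5 0 0 -0.17" --pt "19 -14 -9.5 0 0 -0.2" --pt "22.5 -16 -9.5 0 0 -0.23" --pt "26 -18 -9.5 0 0 -0.26" --pt "29.5 -20 -9.5 0 0 -0.29" --gripper 4.0 --grip_force 40

```text
clock: 1.08
eef_pos: [380.9, -253.5, 300.6]
eef_rot: [3.141, -0.0, 0.57]
wrist_force: [-0.7, -1.4, 0.6]
finger_gap: 40.1
```

```bash
python3 -c "
from h import *
mv([553,-160,300],.608)"
```

```text
shift cm [19.539  1.416  0.066] rot [ 0.0004 -0.0001 -0.0379] | pos [ 380.9 -253.5  300.6] rot [ 3.1412e+00 -1.0000e-04  5.7010e-01] t 1.08
```

Emit:
servo_tool --pt "3 0.2 0 0 0 -0.005" --pt "6.5 0.5 0 0 0 -0.01" --pt "10 0.7 0 0 0 -0.02" --pt "13.5 1 0 0 0 -0.03" --pt "16.5 1.2 0 0 0 -0.038" --pt "18.5 1.4 0 0 0 -0.038" --pt "19.5 1.4 0 0 0 -0.038" --pt "19.5 1.4 0 0 0 -0.038" --pt "19.5 1.4 0 0 0 -0.038" --pt "19.5 1.4 0 0 0 -0.038"

```text
clock: 1.92
eef_pos: [550.9, -162.8, 300.7]
eef_rot: [3.141, -0.0, 0.606]
wrist_force: [-0.5, -0.2, -0.5]
finger_gap: 40.3
```

```bash
python3 - <<'E'
from h import *
T,s=tool();c=camera("wrist");np.save("T1.npy",T);print(s["eef_pos"],s["eef_rot"],s["joints"])
cv2.imwrite("pics/w1.png",c["pixels"][:,:,::-1])
E
```

```text
[ 550.9447192  -162.78319634  300.71753956] [ 3.14131398e+00 -3.04597396e-05  6.05923043e-01] [-3.50976115e-01  3.04577637e-01  1.29670861e+00 -1.35700561e-04
  1.54006107e+00  6.13901327e-01]
```

View pics/w1.png

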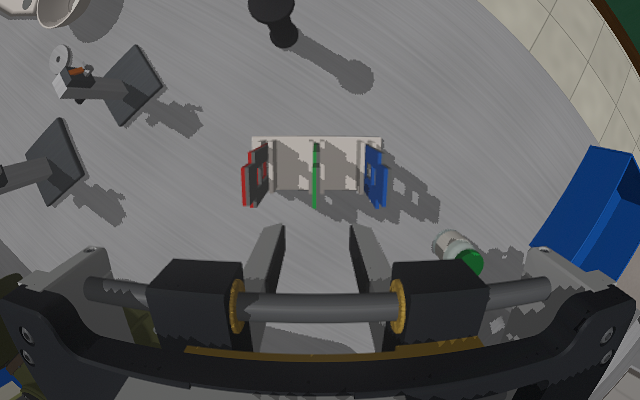

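```bash
python3 - <<'E'
from h import *
np.set_printoptions(precision=2,suppress=True)
T=np.load("T1.npy");im=cv2.imread("pics/w1.png");c=camera("wrist")
z=cv2.resize(im[120:220,230:400],None,fx=4.7,fy=4.7,interpolation=cv2.INTER_CUBIC);cv2.imwrite("pics/w1z.png",z)
b,g,r=[im[:,:,i].astype(int) for i in range(3)]
m=(g>r+25)&(g>b+25);m[:,:280]=0;m[:,350:]=0;m[230:]=0
for v in range(130,215,3):
    u=np.where(m[v])[0]
    if len(u): print(v,u.min(),u.max(),end=' | ')
E
```

```text
145 314 315 | 148 314 315 | 151 313 315 | 154 313 316 | 157 313 316 | 160 313 316 | 163 313 315 | 166 313 315 | 169 312 315 | 172 312 315 | 175 312 315 | 178 312 315 | 181 312 315 | 184 312 315 | 187 312 315 | 190 312 315 | 193 312 315 | 196 312 315 | 199 312 315 | 202 312 315 | 205 312 315 | 208 313 315 |
```

View pics/w1z.png

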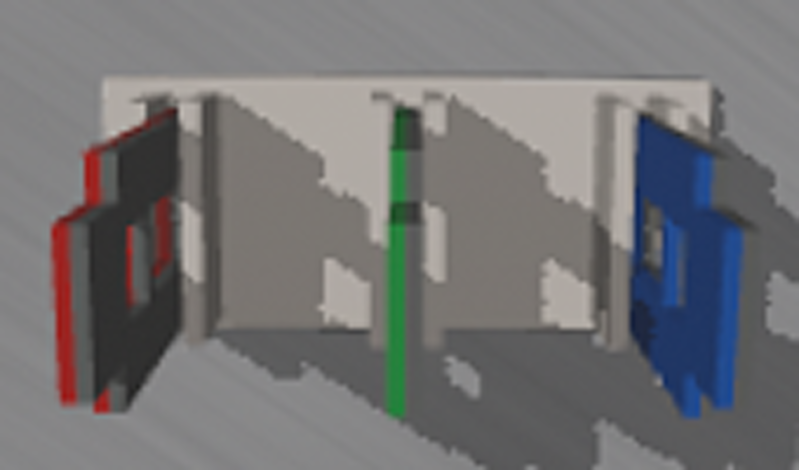

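```bash
python3 - <<'E'
from h import *
np.set_printoptions(precision=2,suppress=True)
T=np.load("T1.npy");c=camera("wrist")
Ti=np.linalg.inv(T)
for uv,z in [((314,209),178),((314,151.5),178),((314,142.5),144),((103/4.7+230,77/4.7+120),10),((715/4.7+230,80/4.7+120),10),((215/4.7+230,328/4.7+120),10),((592/4.7+230,328/4.7+120),10),((248,205.5),178),((262.5,149),178)]:
    p=onz(c,uv,z,T); print(uv,z,p,(Ti@np.r_[p,1])[:3])
def corr(x,y):
    p=(Ti@np.array([x,y,178,1]))[:3]; print(p)
corr(551.1,-156.7);corr(554.6,-162.3)
for dx in(-20,20,-32,32):
  for z in (178,144): print(dx,z,proj(c,(T@np.array([dx,-1.3,0,1]))[:3]*[1,1,0]+[0,0,z],T))
E
```

```text
(314, 209) 178 [ 535.03 -170.41  178.  ] [-17.43  -2.83 122.72]
(314, 151.5) 178 [ 583.12 -137.22  178.  ] [ 41.    -2.72 122.72]
(314, 142.5) 144 [ 588.1  -133.38  144.  ] [ 47.28  -3.05 156.72]
(251.91489361702128, 136.38297872340425) 10 [533.66 -53.79  10.  ] [ 47.86 -99.52 290.69]
(382.1276595744681, 137.02127659574467) 10 [ 646.46 -218.23   10.  ] [ 46.93  99.89 290.75]
(275.74468085106383, 189.7872340425532) 10 [ 484.48 -130.55   10.  ] [-36.28 -64.43 290.7 ]
(355.95744680851067, 189.7872340425532) 10 [ 556.01 -233.74   10.  ] [-36.25  61.13 290.73]
(248, 205.5) 178 [ 499.18 -112.48  178.  ] [-13.91 -70.87 122.7 ]
(262.5, 149) 178 [556.63 -93.85 178.  ] [ 43.93 -53.46 122.7 ]
[  3.59  -4.95 122.72]
[  3.28   1.65 122.72]
-20 178 [315.47 211.42]
-20 144 [315.62 202.56]
20 178 [315.44 172.64]
20 144 [315.59 167.33]
-32 178 [315.49 222.55]
-32 144 [315.63 212.75]
32 178 [315.43 160.61]
32 144 [315.59 156.47]
```

Emit:
servo_tool --pt "0.3 -0.1 1 0 0 0" --pt "0.3 -0.1 3 0 0 0" --pt "0.3 -0.1 6 0 0 0" --pt "0.3 -0.1 9 0 0 0" --pt "0.3 -0.1 12 0 0 0" --pt "0.3 -0.1 14 0 0 0" --pt "0.3 -0.1 15 0 0 0" --pt "0.3 -0.1 15.3 0 0 0" --pt "0.3 -0.1 15.3 0 0 0" --pt "0.3 -0.1 15.3 0 0 0"

```text
clock: 2.9
eef_pos: [554.2, -159.7, 148.7]
eef_rot: [3.14, -0.001, 0.607]
wrist_force: [-0.4, 0.2, 0.9]
finger_gap: 39.6
```

```bash
python3 - <<'E'
from h import *
T,s=tool();c=camera("wrist");np.save("T2.npy",T);print(s["eef_pos"],s["eef_rot"])
cv2.imwrite("pics/w2.png",c["pixels"][:,:,::-1])
E
```

```text
[ 554.17917999 -159.72021383  148.73544842] [ 3.14008084e+00 -1.13506016e-03  6.06734534e-01]
```

View pics/w2.png

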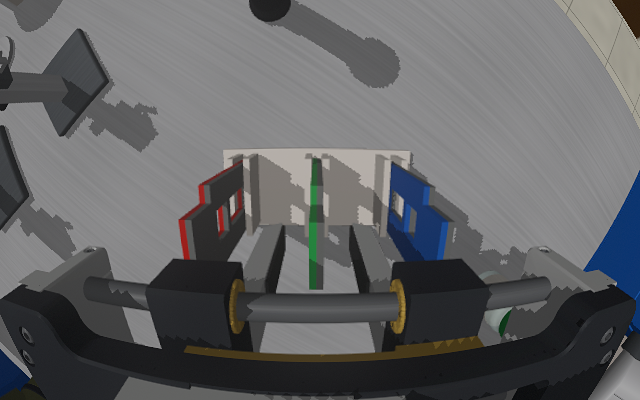

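The green plate sits at column 316, midway between the fingers (285 and 350), so I'm closing.

Emit:
servo_tool --pt "0 0 0 0 0 0" --pt "0 0 0 0 0 0" --pt "0 0 0 0 0 0" --pt "0 0 0 0 0 0" --pt "0 0 0 0 0 0" --pt "0 0 0 0 0 0" --pt "0 0 0 0 0 0" --pt "0 0 0 0 0 0" --pt "0 0 0 0 0 0" --pt "0 0 0 0 0 0" --gripper 0 --grip_force 40

```text
clock: 3.78
eef_pos: [553.7, -159.5, 147.6]
eef_rot: [3.141, -0.0, 0.607]
wrist_force: [0.2, -0.8, 1.8]
finger_gap: 7.6
```

Emit:
servo_tool --pt "0 0 -0.5 0 0 0" --pt "0 0 -1.5 0 0 0" --pt "0 0 -3.5 0 0 0" --pt "0 0 -6 0 0 0" --pt "0 0 -9 0 0 0" --pt "0 0 -12 0 0 0" --pt "0 0 -15 0 0 0" --pt "0 0 -17.5 0 0 0" --pt "0 0 -18.5 0 0 0" --pt "0 0 -18.5 0 0 0"

```text
clock: 4.62
eef_pos: [554.0, -159.6, 335.0]
eef_rot: [3.138, -0.002, 0.607]
wrist_force: [-0.3, 0.8, -2.1]
finger_gap: 8.0
```

```bash
python3 - <<'E'
from h import *
T,s=tool();c=camera("wrist");np.save("T3.npy",T);print(s["eef_pos"],s["eef_rot"],s["joints"])
cv2.imwrite("pics/w3.png",c["pixels"][:,:,::-1])
c=camera("scene");im=c["pixels"][:,:,::-1];cv2.imwrite("pics/s3.png",cv2.resize(im[120:320,230:430],None,fx=3,fy=3))
E
```

```text
[ 554.03797363 -159.63346619  334.9800056 ] [ 3.13829493e+00 -2.41236075e-03  6.06802191e-01] [-3.44072315e-01  3.00161184e-01  1.22584208e+00  4.76264920e-05
  1.61150379e+00  6.19927834e-01]
```

View pics/w3.png

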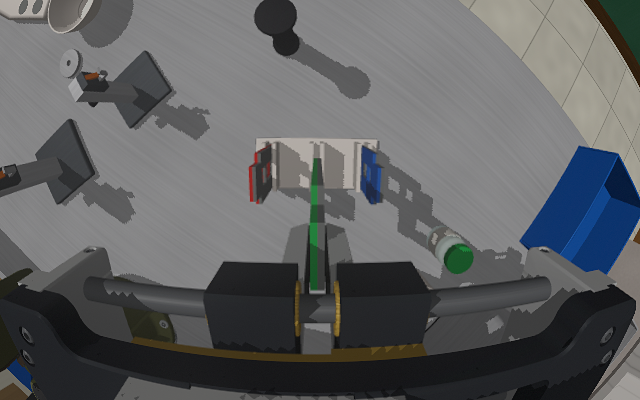

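View pics/s3.png

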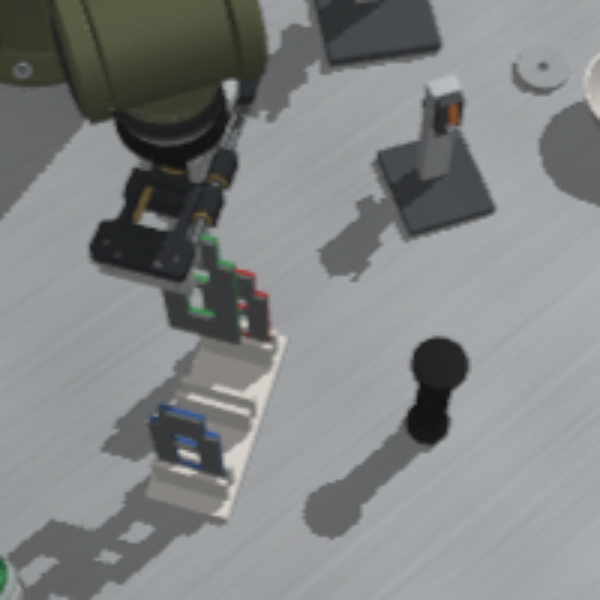

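Emit:
servo_tool --pt "0.3 -0.4 0 0 0 -0.08" --pt "1 -1.2 0 0 0 -0.2" --pt "1.8 -2.1 0 0 0 -0.32" --pt "2.6 -3.1 0 0 0 -0.44" --pt "3.3 -4 0 0 0 -0.56" --pt "4 -4.8 0 0 0 -0.68" --pt "4.8 -5.7 0 0 0 -0.8" --pt "5.5 -6.6 0 0 0 -0.92" --pt "6.2 -7.4 0 0 0 -1.04" --pt "6.7 -8 0 0 0 -1.16"

```text
clock: 5.55
eef_pos: [562.7, -54.7, 330.2]
eef_rot: [-3.138, -0.001, 1.773]
wrist_force: [-0.2, -0.3, -1.0]
finger_gap: 7.9
```

```bash
python3 - <<'E'
from h import *
mv([572,45,336],2.95)
print(tool()[1]["joints"])
E
```

```text
shift cm [ 9.581  2.909 -0.577] rot [-0.002  -0.003  -1.1768] | pos [562.7 -54.7 330.2] rot [-3.1385e+00 -1.3000e-03  1.7732e+00] t 5.55
[-1.61724647e-01  2.78566656e-01  1.26392143e+00  1.00391104e-04
  1.60249765e+00 -3.64079632e-01]
```

Emit:
servo_tool --pt "0.5 0.1 -0.1 0 0 -0.1" --pt "1.3 0.4 -0.2 0 0 -0.22" --pt "2.2 0.6 -0.4 0 0 -0.34" --pt "3.2 0.9 -0.6 0 0 -0.46" --pt "4.2 1.2 -0.6 0 0 -0.58" --pt "5.2 1.6 -0.6 0 0 -0.7" --pt "6.2 1.9 -0.6 0 0 -0.82" --pt "7.2 2.2 -0.6 0 0 -0.94" --pt "8.2 2.5 -0.6 0 0 -1.06" --pt "9.2 2.8 -0.6 0 0 -1.18"

```text
clock: 6.38
eef_pos: [572.3, 40.6, 336.1]
eef_rot: [-3.141, -0.003, 2.953]
wrist_force: [-0.0, -0.2, -1.8]
finger_gap: 7.5
```

```bash
python3 - <<'E'
from h import *
mv([581,150,336],4.346)
print(tool()[1]["joints"])
E
```

```text
shift cm [ 1.197 10.908  0.011] rot [ 0.0018 -0.0033 -1.3933] | pos [572.3  40.6 336.1] rot [-3.1409 -0.0034  2.9527] t 6.38
[ 7.00228819e-03  2.98052705e-01  1.22593989e+00  2.12091816e-05
  1.62107331e+00 -1.37494455e+00]
```

Emit:
servo_tool --pt "0.1 1 0 0 0 -0.12" --pt "0.2 2 0 0 0 -0.24" --pt "0.3 3.2 0 0 0 -0.36" --pt "0.5 4.4 0 0 0 -0.48" --pt "0.6 5.6 0 0 0 -0.6" --pt "0.7 6.8 0 0 0 -0.72" --pt "0.9 8 0 0 0 -0.84" --pt "1 9.2 0 0 0 -0.96" --pt "1.2 10.2 0 0 0 -1.08" --pt "1.2 10.9 0 0 0 -1.2"

```text
clock: 7.22
eef_pos: [581.5, 150.2, 336.1]
eef_rot: [3.139, -0.002, -2.13]
wrist_force: [1.5, -0.2, -1.1]
finger_gap: 7.9
```

Emit:
servo_tool --pt "0 0 0 0 0 -0.05" --pt "0 0 0 0 0 -0.1" --pt "0 0 0 0 0 -0.1" --pt "0 0 0 0 0 -0.1" --pt "0 0 0 0 0 -0.1" --pt "0 0 0 0 0 -0.1" --pt "0 0 0 0 0 -0.1" --pt "0 0 0 0 0 -0.1" --pt "0 0 0 0 0 -0.1" --pt "0 0 0 0 0 -0.1"

```text
clock: 8.05
eef_pos: [581.9, 149.3, 338.4]
eef_rot: [3.142, -0.0, -2.037]
wrist_force: [0.6, -0.3, -2.0]
finger_gap: 7.7
```

```bash
python3 - <<'E'
from h import *
T,s=tool();c=camera("wrist");np.save("T4.npy",T);print(s["eef_pos"],s["eef_rot"],s["joints"])
cv2.imwrite("pics/w4.png",c["pixels"][:,:,::-1])
c=camera("scene");im=c["pixels"][:,:,::-1];cv2.imwrite("pics/s4.png",cv2.resize(im[40:240,280:480],None,fx=3,fy=3))
c=camera("top");im=c["pixels"][:,:,::-1];cv2.imwrite("pics/t4.png",cv2.resize(im[100:300,150:350],None,fx=3,fy=3))
E
```

```text
[581.93946642 149.32301966 338.43643334] [ 3.14158585e+00 -9.44113024e-06 -2.03660389e+00] [ 1.90220613e-01  3.62431345e-01  1.13674255e+00 -3.34290859e-06
  1.64242990e+00 -2.48556472e+00]
```

View pics/w4.png

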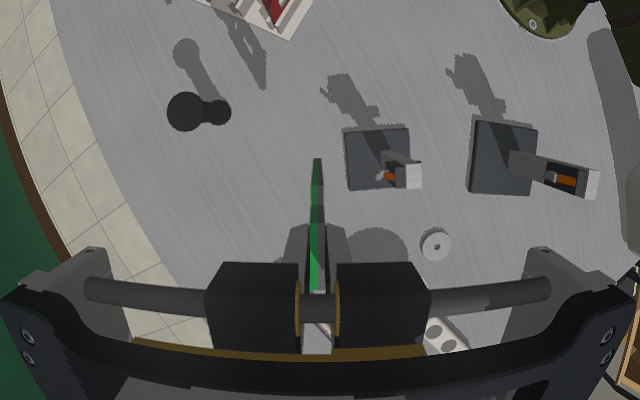

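View pics/s4.png

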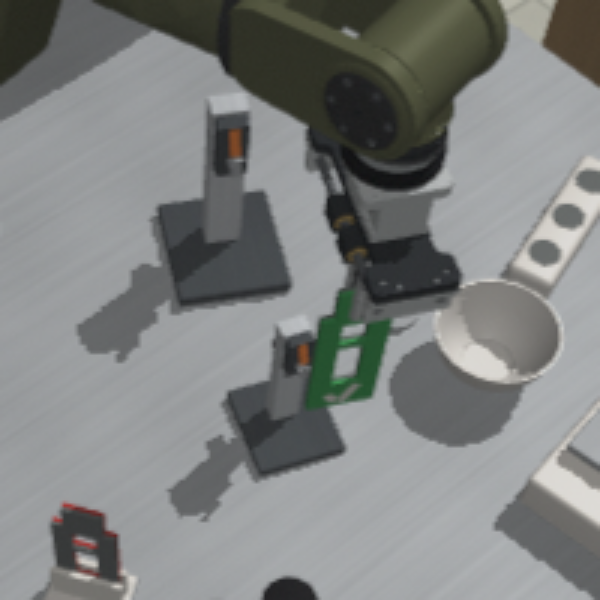

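View pics/t4.png

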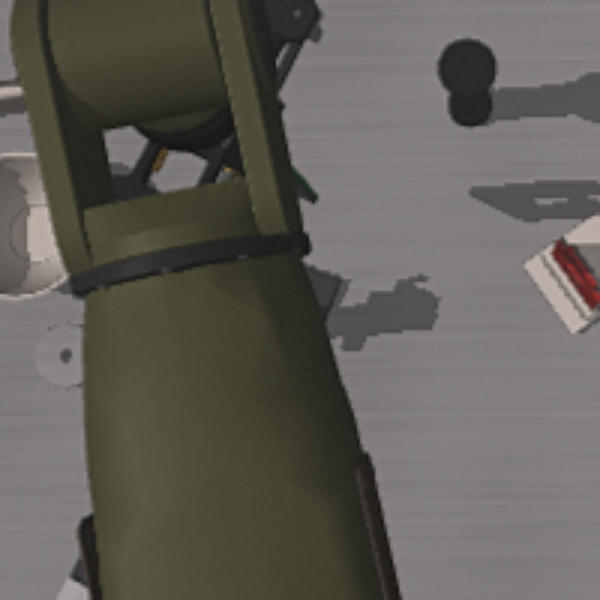

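```bash
python3 - <<'E'
from h import *
np.set_printoptions(precision=2,suppress=True)
im=cv2.imread("pics/w4.png")
cv2.imwrite("pics/w4z.png",cv2.resize(im[110:210,330:440],None,fx=6,fy=6,interpolation=cv2.INTER_CUBIC))
E
```

```text
(no output)
```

View pics/w4z.png

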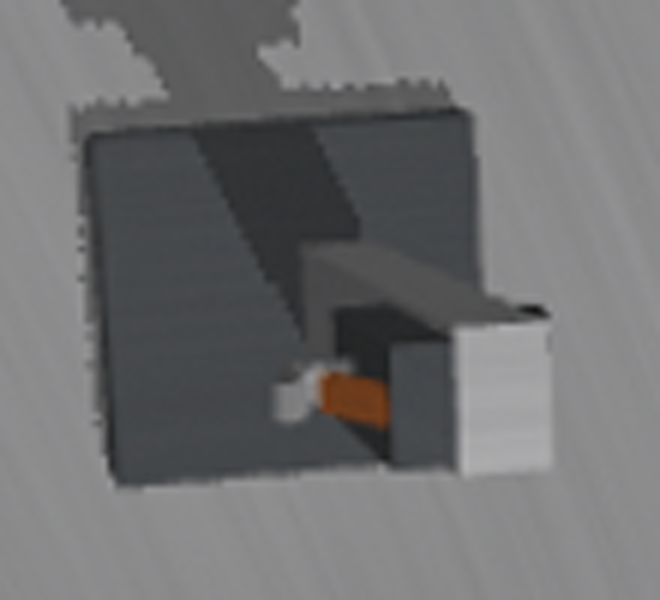

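```bash
python3 - <<'E'
from h import *
np.set_printoptions(precision=2,suppress=True)
T=np.load("T4.npy");c=camera("wrist")
f=lambda x,y:(330+(x+.5)/6-.5,110+(y+.5)/6-.5)
b=[onz(c,f(*p),12,T)[:2] for p in [(88,133),(468,113),(115,485)]];print("base",b)
e=b[1]-b[0];print("len",np.linalg.norm(e),np.degrees(np.arctan2(-e[1],-e[0])))
w=b[2]-b[0];print("w",np.linalg.norm(w),np.degrees(np.arctan2(w[1],w[0])))
q=[onz(c,f(*p),166,T)[:2] for p in [(453,328),(550,320),(553,472),(460,476)]];print("post",q)
for i in range(4):
    d=q[(i+1)%4]-q[i];print(np.linalg.norm(d),np.degrees(np.arctan2(d[1],d[0])))
for z in(163,171,179):
    h=[onz(c,f(*p),z,T)[:2] for p in[(389,345),(391,468)]];d=h[1]-h[0];print("hous",z,h,np.mean(h,0),np.linalg.norm(d),np.degrees(np.arctan2(d[1],d[0])))
E
```

```text
base [array([520.24, 124.38]), array([421.2 , 164.71]), array([556.13, 216.16])]
len 106.94172599917157 -22.153695480679318
w 98.5474651781047 68.64317141344397
post [array([480.68, 177.65]), array([461.63, 184.94]), array([472.94, 213.84]), array([491.12, 205.75])]
20.38751427270895 159.07124250589706
31.040310014775013 68.63509589223055
19.89541667122771 -23.992062508118106
29.977561350450294 -110.38547778982175
hous 163 [array([493.39, 175.82]), array([502.98, 198.81])] [498.19 187.32] 24.904982857616933 67.33993244950717
hous 171 [array([494.67, 173.78]), array([504.05, 196.24])] [499.36 185.01] 24.342786128235634 67.33993244950712
hous 179 [array([495.96, 171.73]), array([505.12, 193.68])] [500.54 182.7 ] 23.780589398854364 67.33993244950723
```

```bash
python3 - <<'E'
from h import *
mv([545.4,168.5,226],-1.97)
im=cv2.imread("pics/w4.png")
b,g,r=[im[:,:,i].astype(int) for i in range(3)]
m=(g>r+25)&(g>b+25);m[:,:280]=0;m[:,350:]=0
for v in range(160,292,10):
    u=np.where(m[v])[0]
    if len(u): print(v,u.min(),u.max(),end=' | ')
cv2.imwrite("pics/w4p.png",cv2.resize(im[150:300,270:370],None,fx=4,fy=4,interpolation=cv2.INTER_CUBIC))
E
```

```text
shift cm [-0.07   4.126 11.249] rot [-0.0001  0.     -0.0664] | pos [581.9 149.3 338.5] rot [-3.1415  0.     -2.0364] t 8.25
160 314 316 | 170 313 316 | 180 312 316 | 190 311 316 | 200 312 316 | 210 312 316 | 220 311 316 | 230 310 316 | 240 310 316 | 250 310 316 | 260 310 316 | 270 310 317 | 280 310 317 | 290 311 316 |
```

View pics/w4p.png

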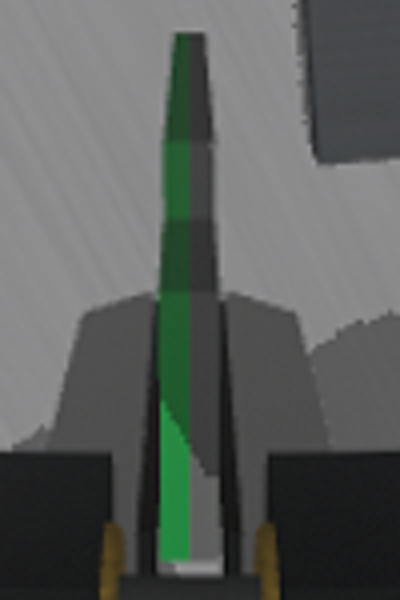

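Emit:
servo_tool --pt "0 0.5 0 0 0 0" --pt "0 1.5 1 0 0 -0.02" --pt "0 2.5 2.5 0 0 -0.04" --pt "-0.1 3.5 4.5 0 0 -0.066" --pt "-0.1 4.1 7 0 0 -0.066" --pt "-0.1 4.1 9.2 0 0 -0.066" --pt "-0.1 4.1 10.7 0 0 -0.066" --pt "-0.1 4.1 11.2 0 0 -0.066" --pt "-0.1 4.1 11.2 0 0 -0.066" --pt "-0.1 4.1 11.2 0 0 -0.066"

```text
clock: 9.08
eef_pos: [546.0, 168.8, 227.4]
eef_rot: [-3.141, 0.001, -1.97]
wrist_force: [-0.4, -0.1, -0.0]
finger_gap: 8.2
```

```bash
python3 - <<'E'
from h import *
T,s=tool();c=camera("wrist");np.save("T5.npy",T);print(s["eef_pos"],s["eef_rot"],s["joints"],s["wrist_force"])
im=c["pixels"][:,:,::-1];cv2.imwrite("pics/w5.png",im)
cv2.imwrite("pics/w5z.png",cv2.resize(im[130:280,290:420],None,fx=5,fy=5,interpolation=cv2.INTER_CUBIC)[:, :650])
c=camera("scene");im=c["pixels"][:,:,::-1];cv2.imwrite("pics/s5.png",im);cv2.imwrite("pics/s5z.png",cv2.resize(im[120:210,340:430],None,fx=6,fy=6,interpolation=cv2.INTER_CUBIC))
E
```

```text
[545.9875366  168.76307741 227.41078008] [-3.14074888e+00  6.12817704e-04 -1.97040066e+00] [ 2.35696424e-01  3.31761045e-01  1.42798038e+00 -7.59324590e-06
  1.38080842e+00 -2.50629020e+00] [-0.40732812 -0.05063102 -0.04850284]
```

View pics/w5.png

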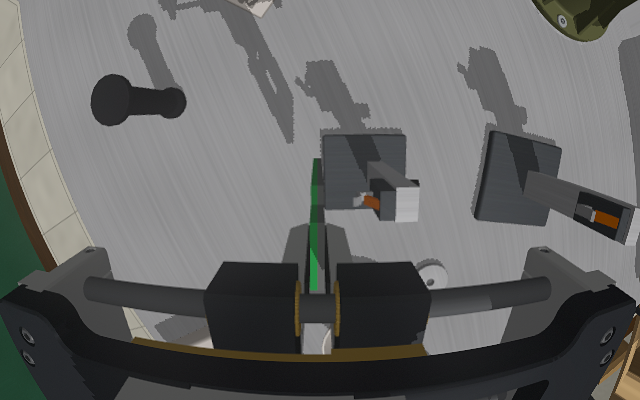

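View pics/w5z.png

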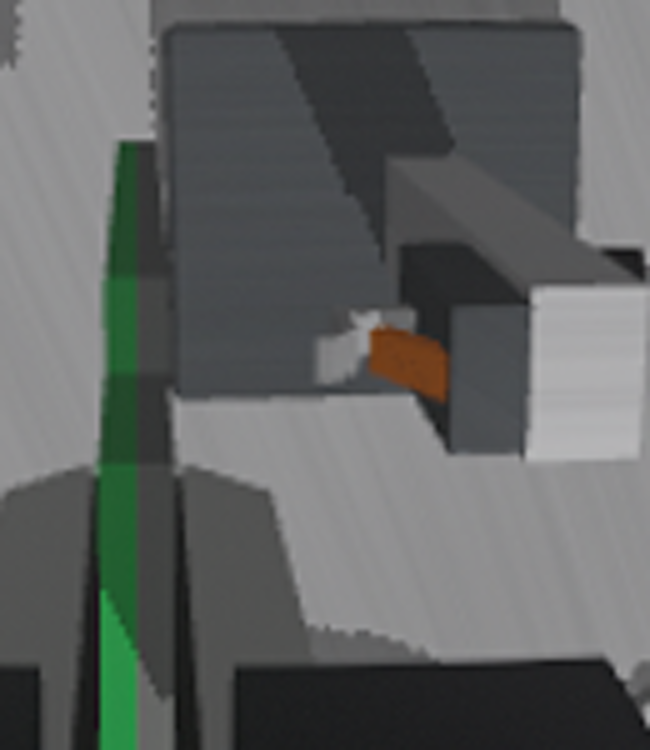

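View pics/s5z.png

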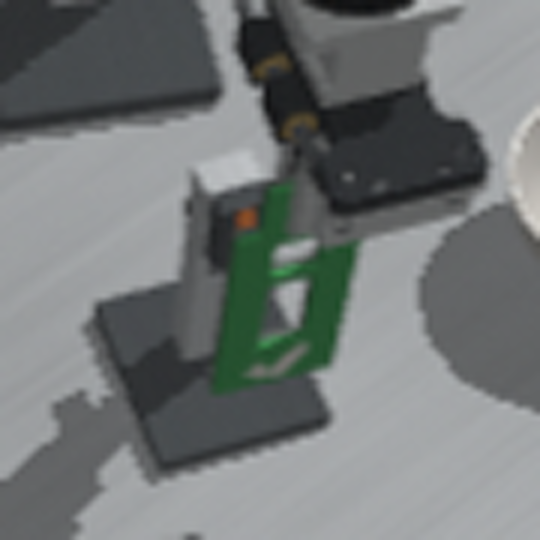

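```bash
python3 - <<'E'
from h import *
np.set_printoptions(precision=2,suppress=True)
T4=np.load("T4.npy");T=np.load("T5.npy");c=camera("wrist")
f4=lambda x,y:(330+(x+.5)/6-.5,110+(y+.5)/6-.5)
f=lambda x,y:(290+(x+.5)/5-.5,130+(y+.5)/5-.5)
q=[onz(c,f(*p),166,T)[:2] for p in [(530,287),(525,460)]];print("post",q);d=q[1]-q[0];print(np.linalg.norm(d),np.degrees(np.arctan2(d[1],d[0])))
a=np.radians(-21.6);n=np.array([np.cos(a),np.sin(a)]);t=np.array([-n[1],n[0]])
print("TCP n,t",n@T[:2,3],t@T[:2,3])
print("post mid n,t",n@np.mean(q,0),t@np.mean(q,0))
for z in(163,171,179):
    h=[onz(c,f(*p),z,T)[:2] for p in[(449,303),(448,453)]];d=h[1]-h[0];h=np.mean(h,0);print("hous",z,n@h,t@h,np.linalg.norm(d),np.degrees(np.arctan2(d[1],d[0])))
    l=[onz(c,f(*p),z-15,T)[:2] for p in[(316,338),(316,385)]];l=np.mean(l,0);print(" lip",n@l,t@l)
for A,B in [((389,345),(449,303)),((391,468),(448,453)),((453,328),(530,287)),((460,476),(525,460))]:
    p=tri([ray(c,f4(*A),T4),ray(c,f(*B),T)]);print("tri",p,n@p[:2],t@p[:2])
b=[onz(c,f(*p),12,T)[:2] for p in [(168,30),(575,25),(180,393)]]
e=b[0]-b[1];w=b[2]-b[0];print(np.degrees(np.arctan2(e[1],e[0])),np.degrees(np.arctan2(w[1],w[0])),np.linalg.norm(e),np.linalg.norm(w))
E
```

```text
post [array([480.82, 177.2 ]), array([491.28, 205.03])]
29.728645900871975 69.39665306198285
TCP n,t 445.52054073563096 357.90335874420384
post mid n,t 381.5658853507265 356.6223416732027
hous 163 394.3798011256263 357.86479315140156 25.938160845540725 69.87942867641158
 lip 414.96874852419 358.51978876185046
hous 171 396.02204512243304 355.5105245674506 25.085367338454546 69.87942867641166
 lip 415.8780172569996 356.2819400309087
hous 179 397.66428911924 353.15625598349965 24.232573831368388 69.87942867641164
 lip 416.78728598980916 354.0440912999669
tri [494.08 174.75 165.96] 395.0582312422915 344.3607305215787
tri [503.52 197.14 168.82] 395.5924182760937 368.65480730252074
tri [480.17 178.37 162.62] 380.78947141469604 342.6024706592661
tri [490.59 207.08 161.53] 379.90863336467993 373.13888459733914
-21.0272508828216 69.25611842487218 106.08226661213146 95.82831458738707
```

```bash
python3 - <<'E'
from h import *
np.set_printoptions(precision=2,suppress=True)
T=np.load("T5.npy");c=camera("wrist")
for p in [(32,0,4),(32,0,138),(20,0,-30),(20,0,4),(-20,0,-30)]: print(p,proj(c,(T@np.r_[p,1])[:3],T))
s=camera("scene")
# scene: lower corners of front face (tool y=-4)
for p in [(32,-4,138),(-32,-4,138),(32,-4,4),(-32,-4,4)]:
    u=proj(s,(T@np.r_[p,1])[:3]);print(p,u,(u-[340,120])*6)
a=-0.370;n=np.array([np.cos(a),np.sin(a)]);t=np.array([-n[1],n[0]])
# convert housing centre est in new axes
for P in [(498.4,187.0),(499.2,185.5)]: print(n@P,t@P)
E
```

```text
(32, 0, 4) [317.87 184.33]
(32, 0, 138) [317.48 156.84]
(20, 0, -30) [318.04 221.58]
(20, 0, 4) [317.85 203.45]
(-20, 0, -30) [317.93 289.07]
(32, -4, 138) [375.69 186.16] [214.14 396.96]
(-32, -4, 138) [395.5  181.13] [333.01 366.79]
(32, -4, 4) [379.81 160.98] [238.87 245.91]
(-32, -4, 4) [401.46 155.65] [368.78 213.92]
397.0498632725997 354.57434491966546
398.338148297032 353.4651462468284
```

```bash
python3 - <<'E'
from h import *
mv([524.5,176.8,223],-1.941)
mv([504.0,184.8,223],-1.941)
E
```

```text
shift cm [0.09  2.295 0.418] rot [-0.001   0.0007 -0.0294] | pos [546.  168.7 227.2] rot [-3.1407e+00  7.0000e-04 -1.9704e+00] t 9.33
shift cm [0.15  4.495 0.416] rot [-0.001   0.0007 -0.0294] | pos [546.  168.7 227.2] rot [-3.1407e+00  7.0000e-04 -1.9704e+00] t 9.33
```

Emit:
servo_tool --pt "0 0.3 0 0 0 0" --pt "0 0.7 0.1 0 0 0" --pt "0 1.2 0.2 0 0 -0.01" --pt "0.1 1.7 0.3 0 0 -0.02" --pt "0.1 2.1 0.4 0 0 -0.03" --pt "0.1 2.3 0.4 0 0 -0.03" --pt "0.1 2.3 0.4 0 0 -0.03" --pt "0.1 2.3 0.4 0 0 -0.03" --pt "0.1 2.3 0.4 0 0 -0.03" --pt "0.1 2.3 0.4 0 0 -0.03"

```text
clock: 10.17
eef_pos: [524.3, 176.6, 222.4]
eef_rot: [-3.142, 0.0, -1.941]
wrist_force: [0.0, 0.4, -1.5]
finger_gap: 7.9
```

```bash
python3 - <<'E'
from h import *
T,s=tool();c=camera("wrist");np.save("T6.npy",T);print(s["eef_pos"],s["eef_rot"],s["joints"],s["wrist_force"])
im=c["pixels"][:,:,::-1];cv2.imwrite("pics/w6.png",im)
cv2.imwrite("pics/w6z.png",cv2.resize(im[130:280,290:400],None,fx=5,fy=5,interpolation=cv2.INTER_CUBIC))
mv([504.0,184.8,222],-1.941)
E
```

```text
[524.32748913 176.6009953  222.44449367] [-3.14153937e+00  2.24463933e-05 -1.94056383e+00] [ 2.58686056e-01  2.94524667e-01  1.48806010e+00 -1.34701093e-05
  1.35895158e+00 -2.51313626e+00] [ 0.03263829  0.3921682  -1.54587155]
shift cm [-0.03   2.188  0.041] rot [ 0.0001 -0.      0.0004] | pos [524.3 176.6 222.4] rot [ 3.1415 -0.     -1.9406] t 10.22
```

View pics/w6z.png

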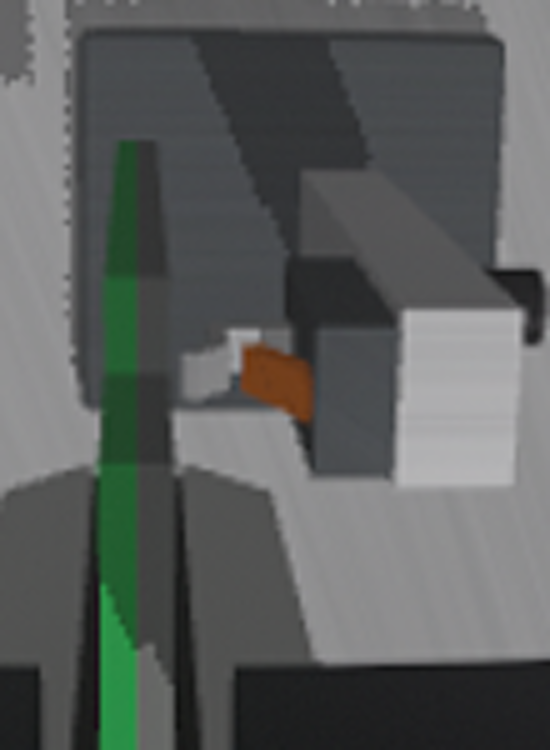

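```bash
python3 - <<'E'
from h import *
np.set_printoptions(precision=2,suppress=True)
T=np.load("T6.npy");c=camera("wrist");Ti=np.linalg.inv(T)
f=lambda x,y:(290+(x+.5)/5-.5,130+(y+.5)/5-.5)
def q(uv,z): return (Ti@np.r_[onz(c,f(*uv),z,T),1])[:2]
for z in (163,167,171): print(z,q((315,327),z),q((315,475),z), "lip",q((181,355),z-15),q((181,400),z-15))
print("post",q((398,308),166),q((395,486),166))
print("base",q((85,30),12),q((500,35),12),q((80,405),12))
for u in (137,137): print("plate bound",q((139,440),T[2,3]+30),q((138,700),T[2,3]+30))
E
```

```text
163 [11.38 27.86] [-13.65  28.67] lip [2.68 6.94] [-5.29  7.  ]
167 [12.39 27.38] [-12.22  28.18] lip [3.77 6.82] [-4.08  6.88]
171 [13.4  26.91] [-10.79  27.69] lip [4.86 6.7 ] [-2.87  6.76]
post [15.24 40.66] [-14.6   41.57]
base [ 49.94 -13.52] [50.08 92.01] [-47.92 -15.48]
plate bound [22.15 -0.35] [-7.55 -0.43]
plate bound [22.15 -0.35] [-7.55 -0.43]
```

Emit:
servo_tool --pt "0 0.3 0 0 0 0" --pt "0 0.7 0 0 0 0" --pt "0 1.1 0 0 0 0" --pt "0 1.5 0 0 0 -0.01" --pt "-0.05 1.8 0 0 0 -0.01" --pt "-0.05 2.0 0 0 0 -0.01" --pt "-0.05 2.18 0 0 0 -0.01" --pt "-0.05 2.18 0 0 0 -0.01" --pt "-0.05 2.18 0 0 0 -0.01" --pt "-0.05 2.18 0 0 0 -0.01"

```text
clock: 11.1
eef_pos: [504.1, 185.0, 222.4]
eef_rot: [3.142, -0.0, -1.93]
wrist_force: [-0.4, 0.1, -1.3]
finger_gap: 7.9
```

```bash
python3 - <<'E'
from h import *
T,s=tool();c=camera("wrist");np.save("T7.npy",T);print(s["eef_pos"],s["eef_rot"],s["joints"],s["wrist_force"])
im=c["pixels"][:,:,::-1];cv2.imwrite("pics/w7.png",im)
cv2.imwrite("pics/w7z.png",cv2.resize(im[130:280,290:400],None,fx=5,fy=5,interpolation=cv2.INTER_CUBIC))
c=camera("scene");im=c["pixels"][:,:,::-1];cv2.imwrite("pics/s7.png",im);cv2.imwrite("pics/s7z.png",cv2.resize(im[120:210,330:430],None,fx=6,fy=6,interpolation=cv2.INTER_CUBIC))
E
```

```text
[504.11150937 184.96991989 222.42456199] [ 3.14158577e+00 -1.98516814e-05 -1.93049529e+00] [ 2.83463875e-01  2.57874712e-01  1.53465648e+00 -1.20539211e-05
  1.34907887e+00 -2.49842717e+00] [-0.3848541  0.0973312 -1.2564687]
```

View pics/w7z.png

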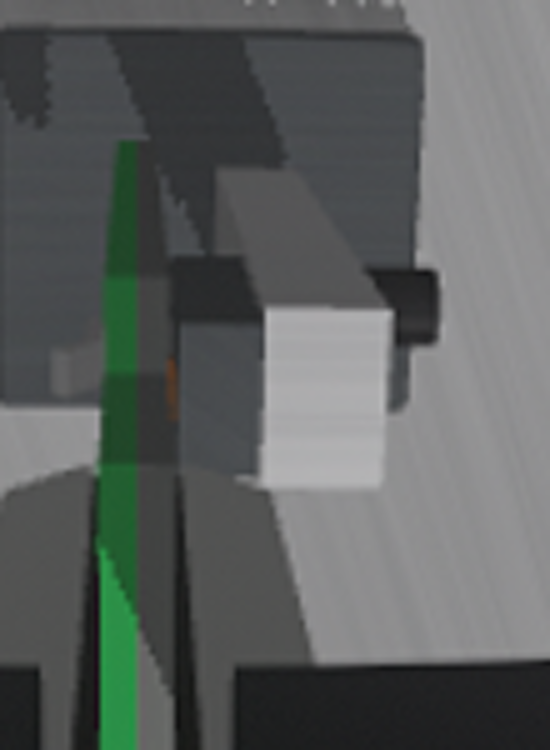

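View pics/s7z.png

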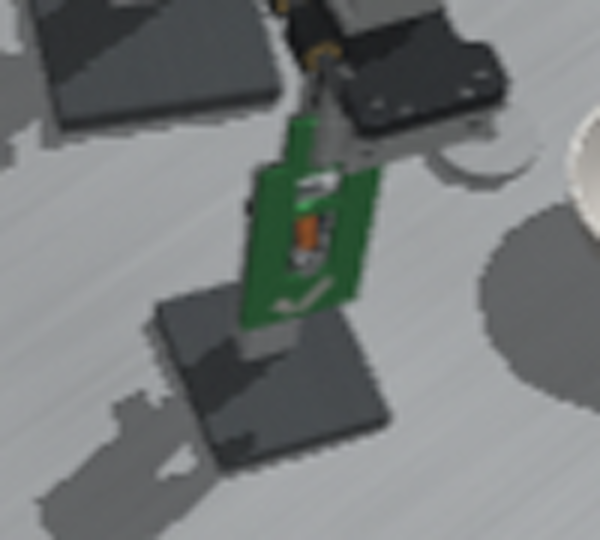

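```bash
python3 - <<'E'
from h import *
np.set_printoptions(precision=2,suppress=True)
T=np.load("T7.npy");c=camera("wrist");Ti=np.linalg.inv(T)
f=lambda x,y:(290+(x+.5)/5-.5,130+(y+.5)/5-.5)
def q(uv,z): return (Ti@np.r_[onz(c,f(*uv),z,T),1])[:2]
for z in (163,167,171): print(z,q((180,323),z),q((180,460),z), "lip",q((50,350),z-15),q((50,395),z-15))
print("post",q((266,308),166),q((258,486),166))
print("plate bound",q((138,440),252),q((138,420),210),q((138,300),120))
E
```

```text
163 [12.03  6.29] [-10.94   6.47] lip [  3.57 -15.28] [ -4.4 -15.4]
167 [13.03  6.17] [-9.56  6.35] lip [  4.64 -15.05] [ -3.2  -15.17]
171 [14.03  6.06] [-8.18  6.23] lip [  5.71 -14.82] [ -2.   -14.93]
post [15.21 19.67] [-14.4   19.06]
plate bound [22.01 -0.45] [10.81 -0.41] [ 5.72 -0.34]
```

The hook and catch show through the hanging window, and the plate is centred in the throat to within about 1 mm. I'm going down 18 mm first, which is still above the highest possible floor.

Emit:
servo_tool --pt "0 0 0.2 0 0 0" --pt "0 0 0.4 0 0 0" --pt "0 0 0.6 0 0 0" --pt "0 0 0.8 0 0 0" --pt "0 0 1.0 0 0 0" --pt "0 0 1.2 0 0 0" --pt "0 0 1.4 0 0 0" --pt "0 0 1.6 0 0 0" --pt "0 0 1.8 0 0 0" --pt "0 0 1.8 0 0 0"

```text
clock: 12.08
eef_pos: [504.3, 185.0, 204.3]
eef_rot: [-3.141, 0.0, -1.93]
wrist_force: [2.7, -0.9, -0.6]
finger_gap: 7.5
```

```bash
python3 - <<'E'
from h import *
s=read_state();print(s["eef_pos"],s["eef_rot"],s["wrist_force"],s["moment"])
E
```

```text
[504.26217364 184.97808232 204.32544827] [-3.14103223e+00  2.71306814e-04 -1.93048623e+00] [ 2.70921295 -0.8722906  -0.55710529] [ 0.00198806 -0.78715432  0.02324839]
```

Emit:
servo_tool --pt "0 0 0.05 0 0 0" --pt "0 0 0.1 0 0 0" --pt "0 0 0.15 0 0 0" --pt "0 0 0.2 0 0 0" --pt "0 0 0.25 0 0 0" --pt "0 0 0.3 0 0 0" --pt "0 0 0.35 0 0 0" --pt "0 0 0.4 0 0 0" --pt "0 0 0.45 0 0 0" --pt "0 0 0.5 0 0 0"

```text
clock: 12.92
eef_pos: [504.1, 185.0, 199.5]
eef_rot: [-3.141, 0.0, -1.93]
wrist_force: [4.0, -1.0, 3.1]
finger_gap: 7.5
```

Emit:
servo_tool --pt "0 0 0.04 0 0 0" --pt "0 0 0.08 0 0 0" --pt "0 0 0.12 0 0 0" --pt "0 0 0.16 0 0 0" --pt "0 0 0.2 0 0 0" --pt "0 0 0.24 0 0 0" --pt "0 0 0.28 0 0 0" --pt "0 0 0.32 0 0 0" --pt "0 0 0.36 0 0 0" --pt "0 0 0.4 0 0 0"

```text
clock: 13.75
eef_pos: [504.1, 185.0, 195.5]
eef_rot: [-3.141, 0.0, -1.93]
wrist_force: [3.7, -1.8, 4.1]
finger_gap: 7.4
```

Emit:
servo_tool --pt "0 0 0.03 0 0 0" --pt "0 0 0.06 0 0 0" --pt "0 0 0.09 0 0 0" --pt "0 0 0.12 0 0 0" --pt "0 0 0.15 0 0 0" --pt "0 0 0.18 0 0 0" --pt "0 0 0.21 0 0 0" --pt "0 0 0.24 0 0 0" --pt "0 0 0.27 0 0 0" --pt "0 0 0.3 0 0 0"

```text
clock: 14.58
eef_pos: [503.9, 185.0, 192.1]
eef_rot: [3.141, -0.0, -1.93]
wrist_force: [5.1, -2.2, 0.5]
finger_gap: 7.9
```

Emit:
servo_tool --pt "0 0 0.02 0 0 0" --pt "0 0 0.04 0 0 0" --pt "0 0 0.06 0 0 0" --pt "0 0 0.08 0 0 0" --pt "0 0 0.1 0 0 0" --pt "0 0 0.12 0 0 0" --pt "0 0 0.14 0 0 0" --pt "0 0 0.16 0 0 0" --pt "0 0 0.18 0 0 0" --pt "0 0 0.2 0 0 0"

```text
clock: 15.42
eef_pos: [504.1, 185.0, 190.4]
eef_rot: [-3.142, 0.0, -1.93]
wrist_force: [3.9, -1.5, 0.3]
finger_gap: 7.6
```

```bash
python3 - <<'E'
from h import *
T,s=tool();c=camera("wrist");np.save("T8.npy",T);print(s["eef_pos"],s["eef_rot"],s["wrist_force"])
im=c["pixels"][:,:,::-1]
cv2.imwrite("pics/w8z.png",cv2.resize(im[130:300,290:400],None,fx=4,fy=4,interpolation=cv2.INTER_CUBIC))
c=camera("scene");im=c["pixels"][:,:,::-1];cv2.imwrite("pics/s8z.png",cv2.resize(im[120:210,330:430],None,fx=6,fy=6,interpolation=cv2.INTER_CUBIC))
E
```

```text
[504.05191163 185.01375117 190.44784605] [-3.14154007e+00  4.18635162e-05 -1.93039904e+00] [ 3.9392967  -1.513516    0.25683623]
```

View pics/w8z.png

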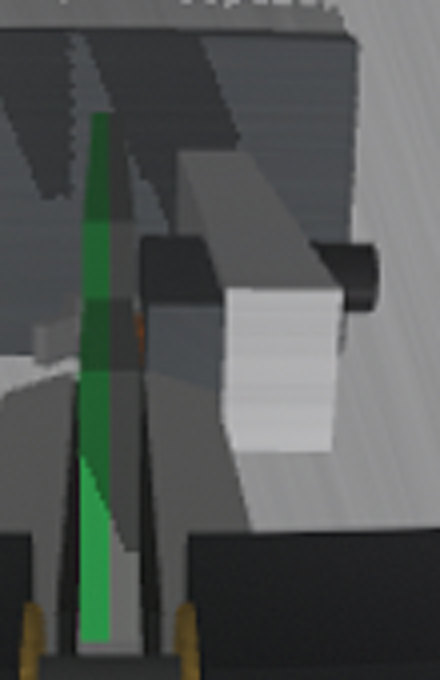

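View pics/s8z.png

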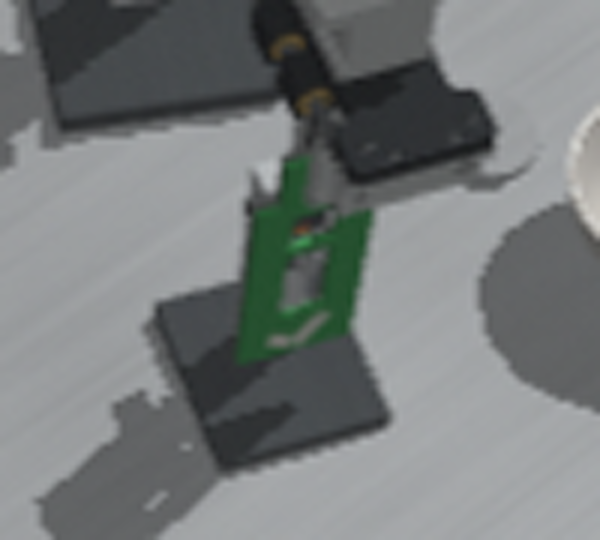

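Emit:
servo_tool --pt "0 0 0.02 0 0 0" --pt "0 0 0.04 0 0 0" --pt "0 0 0.06 0 0 0" --pt "0 0 0.08 0 0 0" --pt "0 0 0.1 0 0 0" --pt "0 0 0.12 0 0 0" --pt "0 0 0.14 0 0 0" --pt "0 0 0.16 0 0 0" --pt "0 0 0.18 0 0 0" --pt "0 0 0.2 0 0 0"

```text
clock: 16.35
eef_pos: [504.0, 185.0, 188.4]
eef_rot: [3.142, 0.0, -1.93]
wrist_force: [4.6, -1.7, 1.3]
finger_gap: 7.9
```

Emit:
servo_tool --pt "0 0 0.02 0 0 0" --pt "0 0 0.04 0 0 0" --pt "0 0 0.06 0 0 0" --pt "0 0 0.08 0 0 0" --pt "0 0 0.1 0 0 0" --pt "0 0 0.12 0 0 0" --pt "0 0 0.14 0 0 0" --pt "0 0 0.16 0 0 0" --pt "0 0 0.18 0 0 0" --pt "0 0 0.2 0 0 0"

```text
clock: 17.18
eef_pos: [504.0, 185.0, 186.4]
eef_rot: [3.142, -0.0, -1.93]
wrist_force: [4.1, -1.6, 0.8]
finger_gap: 7.6
```

Emit:
servo_tool --pt "0 0 0.01 0 0 0" --pt "0 0 0.02 0 0 0" --pt "0 0 0.03 0 0 0" --pt "0 0 0.04 0 0 0" --pt "0 0 0.05 0 0 0" --pt "0 0 0.06 0 0 0" --pt "0 0 0.07 0 0 0" --pt "0 0 0.08 0 0 0" --pt "0 0 0.09 0 0 0" --pt "0 0 0.1 0 0 0"

```text
clock: 18.02
eef_pos: [503.2, 185.1, 184.7]
eef_rot: [3.139, -0.001, -1.93]
wrist_force: [-6.1, 1.1, -11.9]
finger_gap: 7.5
```

Emit:
servo_tool --pt "0 0 0.01 0 0 0" --pt "0 0 0.02 0 0 0" --pt "0 0 0.03 0 0 0" --pt "0 0 0.04 0 0 0" --pt "0 0 0.05 0 0 0" --pt "0 0 0.06 0 0 0" --pt "0 0 0.07 0 0 0" --pt "0 0 0.08 0 0 0" --pt "0 0 0.09 0 0 0" --pt "0 0 0.1 0 0 0"

```text
clock: 18.85
eef_pos: [504.1, 185.0, 184.6]
eef_rot: [-3.141, 0.0, -1.93]
wrist_force: [-3.7, -0.3, -8.6]
finger_gap: 7.9
```

```bash
python3 - <<'E'
from h import *
T,s=tool();c=camera("wrist");np.save("T9.npy",T);print(s["eef_pos"],s["eef_rot"],s["wrist_force"],s["moment"])
im=c["pixels"][:,:,::-1];cv2.imwrite("pics/w9.png",im)
cv2.imwrite("pics/w9z.png",cv2.resize(im[130:300,290:400],None,fx=4,fy=4,interpolation=cv2.INTER_CUBIC))
c=camera("scene");im=c["pixels"][:,:,::-1];cv2.imwrite("pics/s9z.png",cv2.resize(im[130:200,350:410],None,fx=8,fy=8,interpolation=cv2.INTER_CUBIC))
print(read_state()["wrist_force"])
E
```

```text
[504.11975111 184.98813039 184.57345106] [-3.14135390e+00  1.07880498e-04 -1.93041854e+00] [-3.69657973 -0.33865085 -8.59789213] [0.19808559 0.7539029  0.02535307]
[-3.51110849  0.10649053 -9.04728575]
```

View pics/w9z.png

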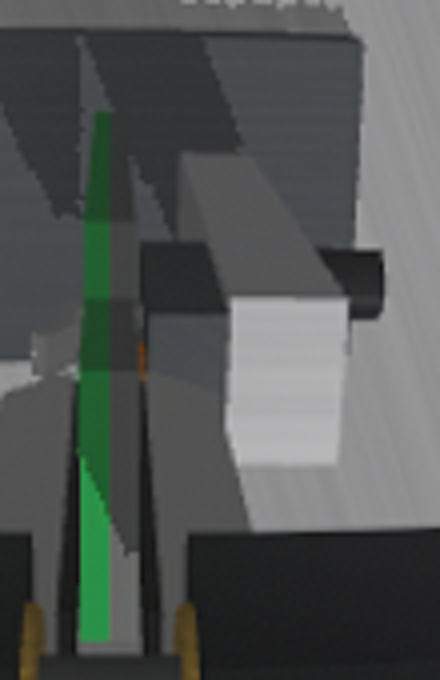

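View pics/s9z.png

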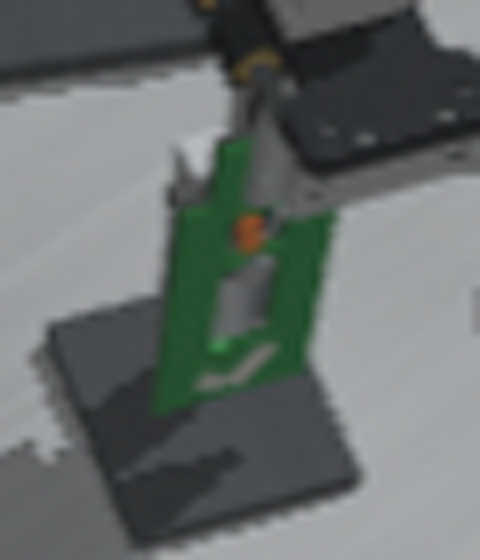

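The catch has snapped out over the strip: orange is visible in the upper window, and the force dropped sharply. Now I'll feel for the floor.

Emit:
servo_tool --pt "0 0 0.005 0 0 0" --pt "0 0 0.01 0 0 0" --pt "0 0 0.015 0 0 0" --pt "0 0 0.02 0 0 0" --pt "0 0 0.025 0 0 0" --pt "0 0 0.03 0 0 0" --pt "0 0 0.035 0 0 0" --pt "0 0 0.04 0 0 0" --pt "0 0 0.045 0 0 0" --pt "0 0 0.05 0 0 0"

```text
clock: 19.78
eef_pos: [504.3, 185.0, 184.2]
eef_rot: [-3.141, 0.0, -1.93]
wrist_force: [-1.8, -0.5, -3.5]
finger_gap: 7.9
```

Emit:
servo_tool --pt "0 0 0.005 0 0 0" --pt "0 0 0.01 0 0 0" --pt "0 0 0.015 0 0 0" --pt "0 0 0.02 0 0 0" --pt "0 0 0.025 0 0 0" --pt "0 0 0.03 0 0 0" --pt "0 0 0.035 0 0 0" --pt "0 0 0.04 0 0 0" --pt "0 0 0.045 0 0 0" --pt "0 0 0.05 0 0 0"

```text
clock: 20.62
eef_pos: [504.1, 185.1, 183.5]
eef_rot: [-3.141, 0.0, -1.93]
wrist_force: [0.1, -0.1, -2.0]
finger_gap: 7.5
```

Emit:
servo_tool --pt "0 0 0.005 0 0 0" --pt "0 0 0.01 0 0 0" --pt "0 0 0.015 0 0 0" --pt "0 0 0.02 0 0 0" --pt "0 0 0.025 0 0 0" --pt "0 0 0.03 0 0 0" --pt "0 0 0.035 0 0 0" --pt "0 0 0.04 0 0 0" --pt "0 0 0.045 0 0 0" --pt "0 0 0.05 0 0 0"

```text
clock: 21.45
eef_pos: [504.1, 185.0, 183.0]
eef_rot: [-3.142, 0.0, -1.93]
wrist_force: [-0.9, -0.5, -1.9]
finger_gap: 7.5
```

Emit:
servo_tool --pt "0 0 0.005 0 0 0" --pt "0 0 0.01 0 0 0" --pt "0 0 0.015 0 0 0" --pt "0 0 0.02 0 0 0" --pt "0 0 0.025 0 0 0" --pt "0 0 0.03 0 0 0" --pt "0 0 0.035 0 0 0" --pt "0 0 0.04 0 0 0" --pt "0 0 0.045 0 0 0" --pt "0 0 0.05 0 0 0"

```text
clock: 22.28
eef_pos: [504.0, 185.0, 182.5]
eef_rot: [-3.142, 0.0, -1.93]
wrist_force: [0.3, 0.5, -1.2]
finger_gap: 7.7
```

Emit:
servo_tool --pt "0 0 0.005 0 0 0" --pt "0 0 0.01 0 0 0" --pt "0 0 0.015 0 0 0" --pt "0 0 0.02 0 0 0" --pt "0 0 0.025 0 0 0" --pt "0 0 0.03 0 0 0" --pt "0 0 0.035 0 0 0" --pt "0 0 0.04 0 0 0" --pt "0 0 0.045 0 0 0" --pt "0 0 0.05 0 0 0"

```text
clock: 23.12
eef_pos: [504.1, 185.0, 182.1]
eef_rot: [-3.141, 0.0, -1.93]
wrist_force: [-0.5, 0.7, 1.5]
finger_gap: 7.7
```

Contact is starting (about 2.5 N above baseline). I'm going on in small steps.

Emit:
servo_tool --pt "0 0 0.003 0 0 0" --pt "0 0 0.006 0 0 0" --pt "0 0 0.009 0 0 0" --pt "0 0 0.012 0 0 0" --pt "0 0 0.015 0 0 0" --pt "0 0 0.02 0 0 0" --pt "0 0 0.02 0 0 0" --pt "0 0 0.02 0 0 0" --pt "0 0 0.02 0 0 0" --pt "0 0 0.02 0 0 0"

```text
clock: 23.95
eef_pos: [504.1, 185.0, 182.1]
eef_rot: [-3.141, 0.0, -1.93]
wrist_force: [-2.2, -0.1, 4.9]
finger_gap: 7.7
```

Emit:
servo_tool --pt "0 0 0.005 0 0 0" --pt "0 0 0.01 0 0 0" --pt "0 0 0.015 0 0 0" --pt "0 0 0.02 0 0 0" --pt "0 0 0.025 0 0 0" --pt "0 0 0.03 0 0 0" --pt "0 0 0.03 0 0 0" --pt "0 0 0.03 0 0 0" --pt "0 0 0.03 0 0 0" --pt "0 0 0.03 0 0 0"

```text
clock: 24.78
eef_pos: [504.2, 185.1, 182.0]
eef_rot: [-3.141, 0.0, -1.93]
wrist_force: [-1.7, -0.7, 7.2]
finger_gap: 7.7
```

```bash
python3 - <<'E'
from h import *
for i in range(3):
    s=read_state();c=camera("wrist");print(s["eef_pos"],s["wrist_force"],s["moment"])
im=c["pixels"][:,:,::-1];cv2.imwrite("pics/w10z.png",cv2.resize(im[130:300,290:400],None,fx=4,fy=4,interpolation=cv2.INTER_CUBIC))
E
```

```text
[504.15619696 185.07010533 182.01396721] [-1.7036456  -0.66134203  7.18557568] [-0.0641518   0.69114614 -0.05541667]
[504.16448222 185.08219896 182.02671944] [-3.10061915 -0.30765473  8.36617593] [0.01164175 0.62226227 0.02586575]
[504.15809714 185.0529919  182.03769726] [-2.14188301 -1.00337141  7.86267294] [-0.0866176   0.57197842  0.00712243]
```

View pics/w10z.png

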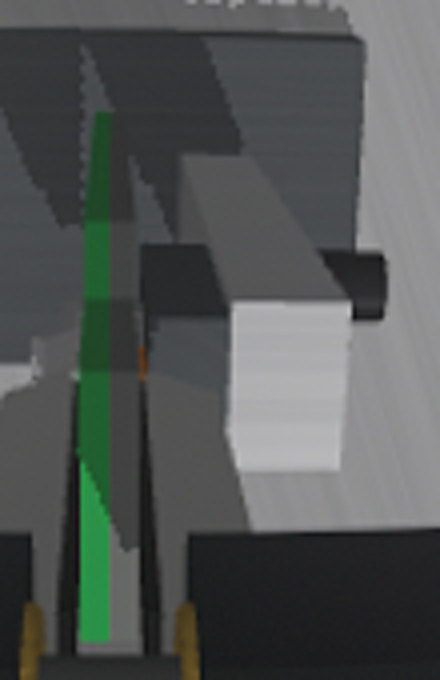

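Emit:
servo_tool --pt "0 0 0.005 0 0 0" --pt "0 0 0.01 0 0 0" --pt "0 0 0.015 0 0 0" --pt "0 0 0.02 0 0 0" --pt "0 0 0.02 0 0 0" --pt "0 0 0.02 0 0 0" --pt "0 0 0.02 0 0 0" --pt "0 0 0.02 0 0 0" --pt "0 0 0.02 0 0 0" --pt "0 0 0.02 0 0 0"

```text
clock: 25.77
eef_pos: [504.2, 185.1, 182.0]
eef_rot: [-3.141, 0.001, -1.93]
wrist_force: [-3.3, 0.0, 10.1]
finger_gap: 8.1
```

Emit:
servo_tool --pt "0 0 -0.02 0 0 0" --pt "0 0 -0.04 0 0 0" --pt "0 0 -0.05 0 0 0" --pt "0 0 -0.06 0 0 0" --pt "0 0 -0.06 0 0 0" --pt "0 0 -0.06 0 0 0" --pt "0 0 -0.06 0 0 0" --pt "0 0 -0.06 0 0 0" --pt "0 0 -0.06 0 0 0" --pt "0 0 -0.06 0 0 0"

```text
clock: 26.6
eef_pos: [504.1, 185.1, 182.0]
eef_rot: [-3.141, 0.0, -1.93]
wrist_force: [-1.1, -0.8, 5.4]
finger_gap: 7.6
```

Emit:
servo_tool --pt "0 0 0 0 0 0" --pt "0 0 0 0 0 0" --pt "0 0 0 0 0 0" --pt "0 0 0 0 0 0" --pt "0 0 0 0 0 0" --pt "0 0 0 0 0 0" --pt "0 0 0 0 0 0" --pt "0 0 0 0 0 0" --pt "0 0 0 0 0 0" --pt "0 0 0 0 0 0" --gripper 4

```text
clock: 27.43
eef_pos: [504.0, 185.0, 181.9]
eef_rot: [3.142, 0.0, -1.93]
wrist_force: [0.0, -0.4, 1.1]
finger_gap: 40.2
```

Emit:
servo_tool --pt "0 0 -0.5 0 0 0" --pt "0 0 -1.5 0 0 0" --pt "0 0 -3 0 0 0" --pt "0 0 -5 0 0 0" --pt "0 0 -8 0 0 0" --pt "0 0 -11 0 0 0" --pt "0 0 -13 0 0 0" --pt "0 0 -14 0 0 0" --pt "0 0 -14 0 0 0" --pt "0 0 -14 0 0 0"

```text
clock: 28.27
eef_pos: [503.9, 185.0, 321.3]
eef_rot: [3.141, -0.0, -1.93]
wrist_force: [0.4, 0.1, -0.8]
finger_gap: 39.8
```

```bash
python3 - <<'E'
from h import *
T,s=tool();c=camera("wrist");np.save("T11.npy",T);print(s["eef_pos"],s["wrist_force"],s["clock"])
im=c["pixels"][:,:,::-1];cv2.imwrite("pics/w11.png",im)
c=camera("scene");im=c["pixels"][:,:,::-1];cv2.imwrite("pics/s11.png",im);cv2.imwrite("pics/s11z.png",cv2.resize(im[130:200,350:410],None,fx=8,fy=8,interpolation=cv2.INTER_CUBIC))
E
```

```text
[503.92679489 184.98992295 321.31858455] [ 0.40602755  0.07013234 -0.8391353 ] 28.2667
```

View pics/w11.png

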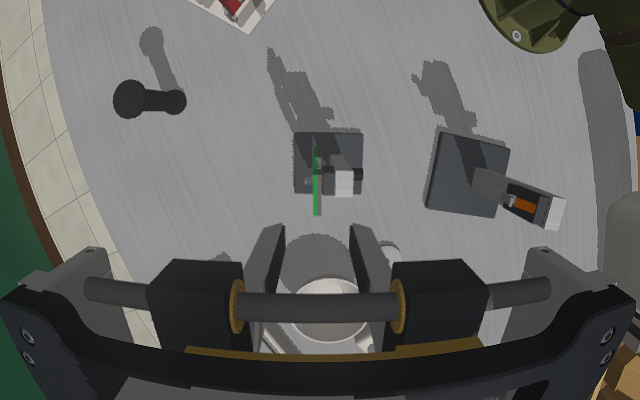

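View pics/s11z.png

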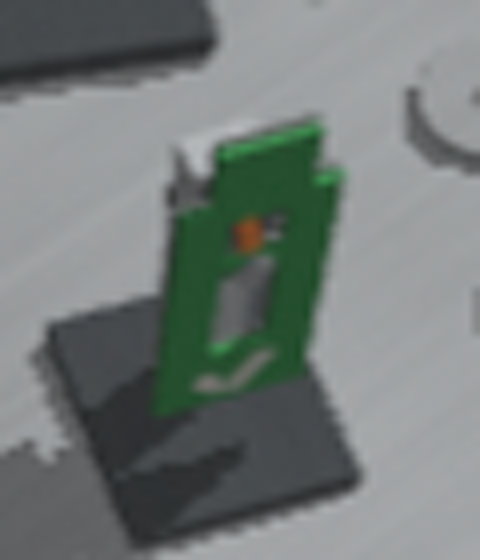

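View pics/s11.png

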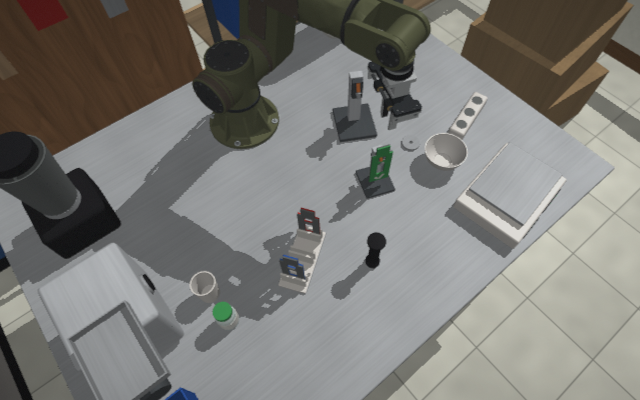

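```bash
python3 - <<'E'
from h import *
im=cv2.imread("pics/s11.png");x=cv2.resize(im[148:190,365:397],None,fx=18,fy=14,interpolation=cv2.INTER_NEAREST)
s=camera("scene");a=-.36;n=np.array([np.cos(a),np.sin(a),0]);t=np.array([-n[1],n[0],0]);ref=np.array([504.1,185.,134])
for nm,p in {"lip tip L":ref+14*n-4*t+[0,0,18],"lip tip R":ref+14*n+4*t+[0,0,18],"arm end L":ref+9*n-4*t,"arm end R":ref+9*n+4*t,"strip top":ref+4*n+[0,0,8],"strip bot":ref+4*n,"tabtopL":ref-20*t+4*n+[0,0,78],"botL":ref-32*t+4*n+[0,0,-90],"botR":ref+32*t+4*n+[0,0,-90]}.items():
    u=proj(s,p);print(nm,np.round((u-[365,148]+.5)*[18,14]))
cv2.imwrite("pics/s11y.png",x)
w=cv2.imread("pics/w11.png");cv2.imwrite("pics/w11z.png",cv2.resize(w[125:225,280:370],None,fx=6,fy=6,interpolation=cv2.INTER_CUBIC))
E
```

```text
lip tip L [321. 221.]
lip tip R [366. 211.]
arm end L [299. 250.]
arm end R [343. 241.]
strip top [315. 206.]
strip bot [310. 227.]
tabtopL [241.  37.]
botL [ 91. 489.]
botR [428. 413.]
```

View pics/s11y.png

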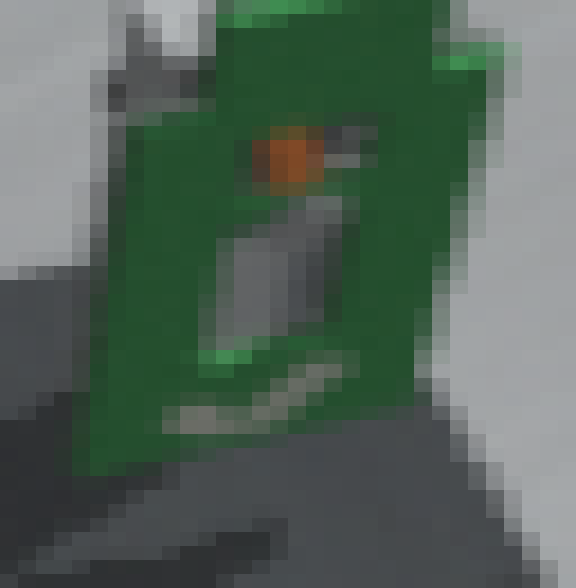

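View pics/w11z.png

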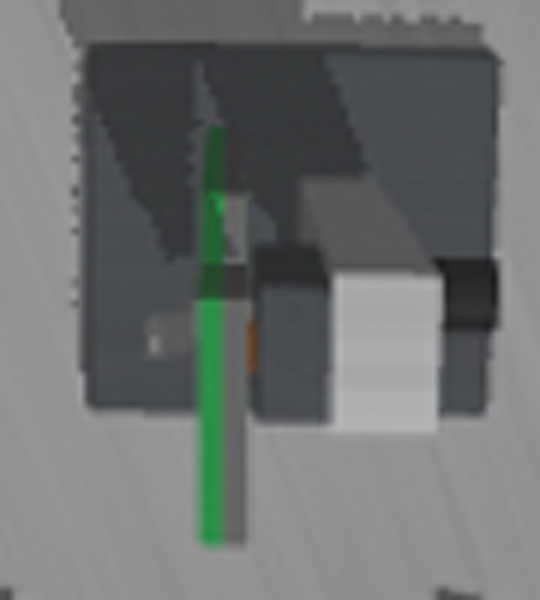

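```bash
python3 - <<'E'
from cell import *
s=read_state();print(s["wrist_force"],s["clock"]);print(sign_off())
E
```

```text
[-1.53331088 -0.24235539 -0.37233025] 28.4167
the job is handed in; nothing more can be done
None
```

The green status plate is hanging on the smaller bracket's hook with its ticked face outward, and I handed the job in at 28.4 s.

- **Moving the plate:** I took it from the middle rack slot and carried it over the other plates. I lowered it through the hook's throat, centred to within about 1 mm by the wrist camera.
- **Feeling it home:** The largest downward push I read was about 4 N on the way down. The catch then snapped out, giving a downward pull of about 12 N on the tool. About 2.5 mm lower the strip landed, slightly more than the 1 to 2 mm stated. A final push read 10.1 N with no further movement, or about 11 N allowing for the tool's zero offset. I then let go and rose 140 mm clear.
- **Last checks:** The pictures show the plate upright between lip and housing, with the orange catch visible above the strip. The red and blue plates are still in the rack and the other objects look unmoved. The wrist force is within about 1.5 N of zero.
- **Limits of the checks:**
  - Forces came only at the end of each move (0.8 s apart), so a brief spike between readings would not have shown.
  - In the scene camera the plate's lower corners sit about 1 pixel (1 to 2 mm) from where I predicted, which is within calibration.
  - The lip in front of the strip is only a few pixels wide in that view, so I relied on the wrist camera and the forces for it.

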